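# Refit the chopper and pulse it by the lid

### The arm

A 6-joint arm with a two-finger parallel gripper is mounted at the origin on the work surface. World frame = base frame: x ahead of the robot, y to its left, z up, the work surface at z = 0. Lengths are in m, angles in degrees, forces in N, time in s.
With the tool pointing down it reaches from about 0.25 to 0.725 m from the base axis. Payload 9.7 kg.
Tool frame: the origin (TCP) lies at the centre of the arm's flange, where the gripper is bolted on; the fingertips stand 173 mm ahead of it and the grasp point (between the pads) lies bot.grip_depth ahead of it (bot.grip_depth is the distance from the TCP to the grasp point, in m); z points along the fingers, y is the direction in which the jaws open and shut (so a half turn about z gives the same grasp; the last joint's range is limited). The gripper opens to 85 mm and grips with 20 to 120 N. Pads are 22 mm wide; open, the fingers measure 114 mm over their backs; the gripper's body (76 mm by 85 mm) begins 54 mm behind the grasp point. The pads swing forward as they close: fully open they stand 13 mm farther back than shut.
Start: joints at [71.505, 4.979, 10.078, 95.1, 0, 90], TCP at [0.174, 0.522, 0.405] pointing down, gripper open.
Joint ranges: [-179.16, 179.16], [-48.56, 103.87], [-65.8, 70.77], [-126.05, 130.52], [-82.76, 87.17], [-180, 180]. Speed limits (degrees/s): [127.2, 127.2, 147.25, 180, 180, 180].

### API

Orientations are given as [roll, pitch, yaw] about the fixed x, y, z axes, in that order (R = Rz(yaw) Ry(pitch) Rx(roll)).
In Python, from workcell import status, viewer, bot gives the robot as it stands. The module is installed in compiled form; this text tells all that it offers.
- The arm moves only by the tool move_arm, never from a script. Its argument "commands" is a list of rows, each an object with "claw": the gripper's target within -1 to 1 (fully open at 1, half-way at 0, shut at -1); "travel": the shift along the tool's x, y, z in cm, a list of three; "turn": the turn about the tool's z in degrees. A call has 1 to 5 rows; each row shifts and turns the commanded pose from where the row before left it, along the tool's axes as they then stand; what a row does not reach is not made up. A row lasts 1/12 s, in which the tool goes at most 41.7 mm and 7.16 degrees, less where a joint would pass 70% of its speed; a pose out of reach is approached as far as the arm can. A call is refused whole if a number of a shift passes 4.17 or a number of a turn 7.16, either way. A call with a gripper value outside its range is refused whole. The fingers move at their own pace and stop on an object; "squeeze" is the grip in N (left out, the last holds). Time passes only in rows, so rows that do not move let the fingers close. It gives the time, the measured TCP pose, the force and the opening at its end, in the units of the state.
- status.get_obs(): the state, without advancing time (a new reading comes with each control period).
- viewer.camera(name): name is "scene" or "top" or "wrist"; returns the picture (480x640x3 uint8, blue, green, red); there is no depth.
- viewer.camera_params(name): a dict with "camera_matrix" (3x3 intrinsics, pixels), "xyz" and "rotation" of the camera in the world. Camera axes: x right, y up, looking along -z (the intrinsics and any distortion apply to the point x, -y, -z); pixel columns grow to the right and rows downward; lengths in m; the calibration is good to about 2 mm. A picture is of the moment at which its call begins: read the wrist's pose just before it. camera_params takes no time and is no camera call; for the wrist camera it gives the pose at the moment of the call.
- bot.job_done(): hands the job in, once; it reports no verdict.
The state is a dict: "time": time; "q": joint angles; "qd": joint speeds; "joint_efforts": joint torques, N m; "ee_pos": TCP position; "tcp_rot": TCP orientation; "wrist_force": force on the tool from outside, world axes, zero at the start; "torque": the same for the moment, N m; "opening": finger opening in m.
Only numpy, scipy, OpenCV 4.12 (cv2) and the standard library are available. Lean on these libraries where they do the work, as an engineer would, in place of code of your own. Each camera call takes 0.05 s, during which the arm holds its last target.

### The job

Put the washed mini chopper back together and give it a test pulse: slide the white mixing paddle right down onto the drive spindle in the bowl and let go of it, then fit the chopper's lid all the way down onto the bowl, its tongue coming down at the open end of the switch channel. Turn the lid clockwise against the spring to the pulse position, half-way between where its tongue first meets the switch and where the lid clicks into its lock (about 17 degrees past the first touch), never as far as the click, and finish while holding the lid there in the gripper, since it springs back when let go. Leave the other things on the worktop where they are.

Things in the scene. Friction and masses are not known exactly. Their poses are not given: they have to be found in the camera images.
- chopper: Mini chopper: round white motor base (140 mm wide, 80 mm high, fixed to the worktop) under an open steel bowl. Origin: centre of the base's underside, on the bowl's axis; z up. On its +x side stands the white switch column, 157 mm high, reaching 81 mm from the axis; in its top runs a curved channel about the bowl's axis, open near +x, roofed further clockwise (seen from above).
- bowl_mouth (a point): Centre of the bowl's rim, 155 mm above the worktop. Bowl 99 mm wide outside, 92 mm inside, floor 71 mm below the rim. Three hooks outside the rim: as the lid turns clockwise its lugs run beneath them. The lid has 2 mm play all round. Put in well off its proper angle it rides on the hooks about 10 mm too high.
- switch_mouth (a point): Open end of the switch channel, where the lid's tongue comes down: 68 mm from the bowl's axis in the chopper's +x direction, 144 mm above the worktop. The lid's tongue should point this way (up to 0.05 rad clockwise or 0.3 rad counter-clockwise of it also drops in).
- spindle_tip (a point): Tip of the steel drive spindle on the bowl's axis, 146 mm above the worktop, 9 mm below the rim. Spindle 12 mm thick, the top 6 mm tapered to 6 mm; at its foot a 20 mm wide shoulder, 88 mm above the worktop, on which the paddle comes to rest.
- paddle_mid (a point): White plastic mixing paddle, standing upright: hub sleeve 22 mm thick, 103 mm tall, a 40 mm foot disc and two blunt arms at the bottom reaching 42 mm out, 20 mm high. This point: on its axis, half-way up (51.5 mm above its underside); z upwards. Bore 15.6 mm, open below, 97 mm deep. 50 g nominal. Seated: this point 139.5 mm above the worktop, hub top 36 mm above the bowl's rim.
- paddle_head (a point): Middle of the paddle's grip, the upper 25 mm of its hub, round and 25 mm thick: on the axis, 91 mm above the paddle's underside and 12 mm below its top.
- lid_grip (a point): Chopper lid, grey plastic, right way up: 120 mm round, 68 mm tall, 20 mm skirt, plate top 24 mm above its underside; on the plate a hollow grip block 60 mm long (lid's x), 40 mm wide (y), 44 mm tall. This point: on the lid's axis, 48 mm above its underside, 20 mm below the grip's top; x along the grip towards the tongue, z up. 160 g nominal. Fully down on the bowl: 183 mm above the worktop.
- lid_tongue (a point): Middle of the lid's only tongue, 12 mm wide, 10 mm tall, sticking out of the skirt in the lid's +x direction to 74 mm from the axis; this point 66 mm from the axis, 9 mm above the lid's underside. Inside the skirt are three small lugs.
- pulse_switch (a joint): Sprung black shoe in the channel, pushed clockwise about the bowl's axis by the tongue; rad, 0 at rest. The tongue meets it 0.10 rad clockwise of the chopper's +x; from there it turns with the lid. Spring 0.15 Nm at 0, 0.27 Nm at 0.30. Pulse position 0.30. From about 0.42 a stiff bump is felt (about 1 Nm); past 0.53 the lid clicks over it and locks at 0.60.
- mug: Bystander: white mug, 80 mm wide, 90 mm tall. Origin under its centre.
- spice_jar: Bystander: glass jar with dark cap, 46 mm wide, 100 mm tall. Origin under its centre.
- ramekin: Bystander: low white bowl, 72 mm wide, 40 mm tall. Origin under its centre.
- tub_lid: Bystander: plain round grey tub lid with a small knob, 88 mm wide, 24 mm tall, no tongue. Origin under its centre.
- spoon: Bystander: wooden spoon, 260 mm long, lying flat.
- measuring_cup: Bystander: small steel cup, 66 mm wide, 45 mm tall. Origin under its centre.
- salt_shaker: Bystander: steel salt shaker, 40 mm wide, 65 mm tall. Origin under its centre.
Not all that is in view belongs to the job. Leave any pink look-alike of the part that bears lid_grip alone.

How it is judged (in metres and radians):
On the way, in this order (a step that is already met when the one before it is completed fails the run):
1. the paddle is right down on the spindle and let go (z of paddle_mid in the frame of chopper between 0.136 and 0.143 m and horizontal distance between paddle_mid and chopper below 0.005 m and angle between paddle_mid's own z axis and vertical below 0.08 rad and contact force between the fingers and paddle below 0.1 N), for 0.2 s.
2. the lid is fully down on the bowl, the switch not yet pressed (z of lid_grip in the frame of chopper below 0.1865 m and horizontal distance between lid_grip and chopper below 0.006 m and angle between lid_grip's own z axis and vertical below 0.06 rad and value of joint pulse_switch below 0.1 rad), for 0.05 s.
3. the lid is turned to the pulse position (value of joint pulse_switch between 0.18 and 0.42 rad and z of lid_grip in the frame of chopper below 0.1865 m), for 0.3 s.
At the end, for the whole second after the job is handed in: The gripper still holds the lid (over 2 N), which is fully down on the bowl (within 3.5 mm), level and centred (6 mm), turned so that the switch stands steadily between 0.18 and 0.42 rad (half-way is 0.30); the paddle is fully down on the spindle (within 3.5 mm) beneath it (all of step 3 and velocity of joint pulse_switch between -0.15 and 0.15 rad/s and angle between the x axis of lid_grip and the x axis of chopper, either way round between 0.22 and 0.6 rad and z of lid_grip in the frame of chopper above 0.179 m and horizontal distance between lid_grip and chopper below 0.006 m and angle between lid_grip's own z axis and vertical below 0.06 rad and contact force between the fingers and lid above 2 N and z of paddle_mid in the frame of chopper below 0.143 m and horizontal distance between paddle_mid and chopper below 0.005 m and angle between paddle_mid's own z axis and vertical below 0.08 rad); the arm keeps its last pose, push and grip.
It fails at once if the lid was turned as far as the lock click (value of joint pulse_switch above 0.51 rad).
It fails at once if a bystander was pushed away by more than 30 mm (distance of any of mug, spice_jar, ramekin, tub_lid, spoon, measuring_cup, salt_shaker from where it was at the start of the episode above 0.03 m).
It also fails if it takes over 69 s, if anything falls off the work surface, if the arm or the gripper's body presses on something with over 40 N, if the wrist force passes 120 N, or if a joint passes its speed limit or range.

## Working session

There is one attempt and no reset: what is moved stays moved. The work goes in short steps, Python scripts to look and compute and a tool call to move; the robot and the scene stay as the last step left them, time stands still between calls to the robot, and variables do not carry over. Pictures are saved under pics/ and viewed, and the job is handed in when it is done.

Besides the shell and the picture viewer there is one more tool, called after "Emit:" by a JSON object that holds its "name" and its "arguments". move_arm: Moves the arm, as the interface text tells. Its arguments: {"type":"object","properties":{"commands":{"type":"array"},"squeeze":{"type":"number"}},"required":["commands"]}

```bash
mkdir -p pics; python3 - <<'E'
from workcell import status, viewer, bot
import cv2
for n in ["scene","top","wrist"]:
    p=viewer.camera_params(n); print(n,p)
    cv2.imwrite(f"pics/{n}0.png",viewer.camera(n))
print(bot.grip_depth); print(status.get_obs())
E
```

```text
scene {'camera_matrix': array([[560.92694376,   0.        , 326.52314068],
       [  0.        , 560.92694376, 237.12337556],
       [  0.        ,   0.        ,   1.        ]]), 'xyz': array([ 1.42114698, -0.03041283,  0.93261866]), 'rotation': array([4.91272019e+01, 5.16092709e-02, 8.37745454e+01])}
top {'camera_matrix': array([[451.98245118,   0.        , 314.22098646],
       [  0.        , 451.98245118, 239.9933012 ],
       [  0.        ,   0.        ,   1.        ]]), 'xyz': array([0.30533659, 0.09505555, 1.2172707 ]), 'rotation': array([  9.74185549,  -0.84804896, -91.17367669])}
wrist {'camera_matrix': array([[354.15019234,   0.        , 317.88145215],
       [  0.        , 354.15019234, 238.59446127],
       [  0.        ,   0.        ,   1.        ]]), 'xyz': array([0.09249549, 0.54820275, 0.37350041]), 'rotation': array([-19.16242097,   0.08065156,  71.46425788])}
0.1547
{'time': 0.15, 'q': array([ 7.15042092e+01,  5.00534020e+00,  1.00445725e+01,  9.50987595e+01,
       -1.27985406e-03,  9.00010866e+01]), 'qd': array([ 0.01769825, -0.16004802,  0.12061095, -0.04607149,  0.01270131,
        0.07334234]), 'joint_efforts': array([-5.28875935e-04, -5.20760608e+01,  4.65044153e+01,  1.37812545e-02,
       -4.85505353e-06, -1.40058495e-05]), 'ee_pos': array([0.17448511, 0.52160052, 0.40412886]), 'tcp_rot': array([-1.79940473e+02,  1.28098228e-03,  1.61503124e+02]), 'wrist_force': array([0.19754269, 0.20006187, 0.04975412]), 'torque': array([-0.00813759,  0.04657613, -0.01435194]), 'opening': 0.08518263457390828}
```

View pics/scene0.png

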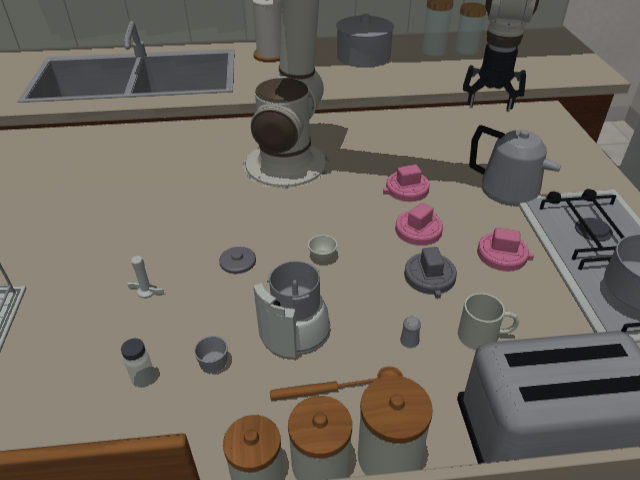

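View pics/top0.png

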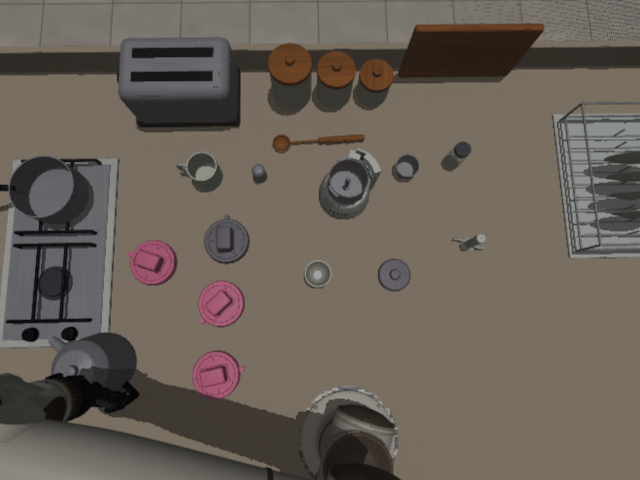

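View pics/wrist0.png

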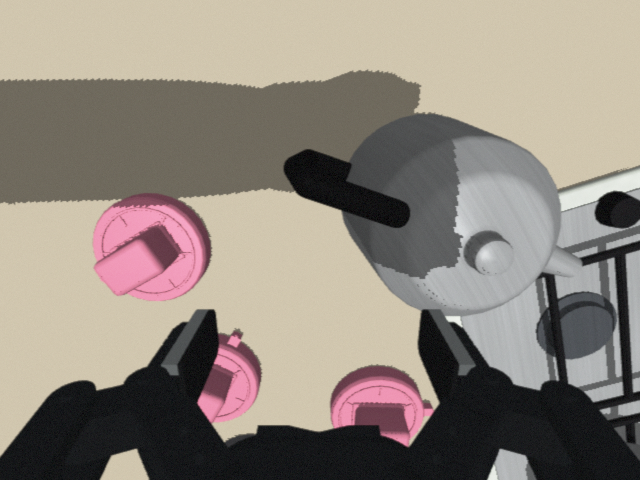

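```bash
cat > h.py <<'E'
import numpy as np, cv2
from scipy.spatial.transform import Rotation as Ro
from workcell import status, viewer, bot
def cp(n):
    p=viewer.camera_params(n); return p["camera_matrix"],np.array(p["xyz"]),Ro.from_euler('xyz',p["rotation"],degrees=True).as_matrix()
def ray(P,px):
    K,c,R=P; d=np.linalg.inv(K)@[px[0],px[1],1.]; return c,R@(d*[1,-1,-1])
def onz(P,px,z):
    c,d=ray(P,px); return c+d*(z-c[2])/d[2]
def proj(P,X):
    K,c,R=P; v=R.T@(np.array(X)-c)*[1,-1,-1]; u=K@v; return u[:2]/u[2]
def tri(P1,a,P2,b):
    c1,d1=ray(P1,a);c2,d2=ray(P2,b)
    s=np.linalg.lstsq(np.c_[d1,-d2],c2-c1,rcond=None)[0]
    p,q=c1+s[0]*d1,c2+s[1]*d2; return (p+q)/2,np.linalg.norm(p-q)
def crop(img,x,y,w,h,f,name):
    cv2.imwrite("pics/"+name,cv2.resize(img[y:y+h,x:x+w],None,fx=f,fy=f,interpolation=cv2.INTER_CUBIC))
E
python3 - <<'E'
from h import *
t=cv2.imread("pics/top0.png"); s=cv2.imread("pics/scene0.png")
a=cv2.resize(t[140:230,300:400],None,fx=4,fy=4,interpolation=2)
b=cv2.resize(t[200:290,190:290],None,fx=4,fy=4,interpolation=2)
cv2.imwrite("pics/c1.png",np.hstack([a,b]))
a=cv2.resize(s[250:360,240:340],None,fx=4,fy=4,interpolation=2)
b=cv2.resize(s[220:330,380:480],None,fx=4,fy=4,interpolation=2)
cv2.imwrite("pics/c2.png",np.hstack([a,b]))
a=cv2.resize(t[220:260,440:500],None,fx=6,fy=6,interpolation=2)
b=cv2.resize(s[245:305,110:170],None,fx=6,fy=6,interpolation=2)[:360,:360]
a=cv2.copyMakeBorder(a,0,120,0,0,cv2.BORDER_CONSTANT)
cv2.imwrite("pics/c3.png",np.hstack([a,b]))
P=cp("top")
for n,px,z in [("bowl",(348,178),.155),("lid",(224,239),.04),("paddle base",(468,245),0),("jar",(458,155),.05),("cup",(405,168),.045),("tub",(394,274),.02),("ram",(318,274),.04)]:
    print(n,onz(P,px,z))
E
```

```text
bowl [ 0.63966293 -0.0101448   0.155     ]
lid [0.51400335 0.31126453 0.04      ]
paddle base [ 0.49244346 -0.34854749  0.        ]
jar [ 0.73298776 -0.32240661  0.05      ]
cup [ 0.70002743 -0.17686394  0.045     ]
tub [ 0.41491245 -0.13724866  0.02      ]
ram [0.41687546 0.06547518 0.04      ]
```

View pics/c1.png

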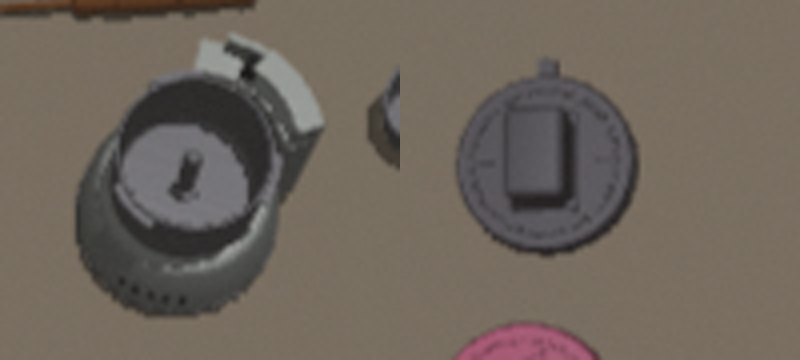

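View pics/c2.png

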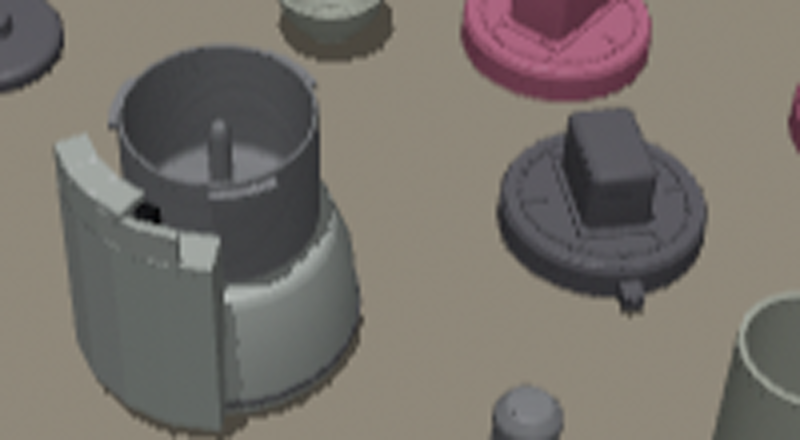

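View pics/c3.png

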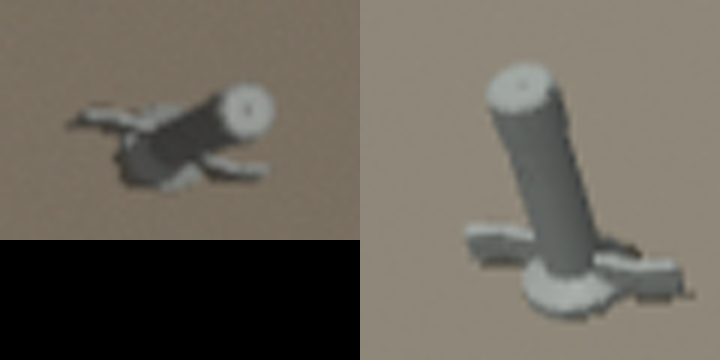

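```bash
python3 - <<'E'
from h import *
T=cp("top");S=cp("scene")
print("spindle",tri(T,(347.5,178.8),S,(294.5,280.5)), onz(T,(347.5,178.8),.146),onz(S,(294.5,280.5),.146))
print("paddle top",tri(T,(481.2,238.3),S,(136.9,259.2)),onz(T,(481.2,238.3),.103),onz(S,(136.9,259.2),.103))
g=onz(T,(223.7,237.7),.068);print("lid grip",g)
print("tongue",onz(T,(227.3,217),.012))
print("lid scene",onz(S,(380+607/4-100,220+142/4),.068),onz(S,(380+(630-400)/4,220+293/4),.012))
print("notch", onz(T,(300+232/4,140+52/4),.15),onz(S,(240+165/4,250+232/4),.15), onz(S,(240+152/4,250+213/4),.15))
E
```

```text
spindle (array([ 0.64040737, -0.00951412,  0.14623581]), np.float64(0.00039412066426664633)) [ 0.64046661 -0.00973421  0.146     ] [ 0.64020514 -0.00931243  0.146     ]
paddle top (array([ 0.49327415, -0.34488477,  0.10135752]), np.float64(0.0028101719106686926)) [ 0.49306458 -0.3457459   0.103     ] [ 0.49569916 -0.3427653   0.103     ]
lid grip [0.51245297 0.30693713 0.068     ]
tongue [0.57960959 0.30825368 0.012     ]
lid scene [0.51733592 0.30757551 0.068     ] [0.58246598 0.31115101 0.012     ]
notch [ 0.7052868  -0.03762254  0.15      ] [ 0.71317525 -0.03863095  0.15      ] [ 0.70061282 -0.04412647  0.15      ]
```

Emit:
{"name": "move_arm", "arguments": {"commands": [{"claw": 1, "travel": [-1.5, -1.9, 0], "turn": 0}, {"claw": 1, "travel": [-2.5, -3.1, 0], "turn": 0}, {"claw": 1, "travel": [-2.5, -3.1, 0], "turn": 0}, {"claw": 1, "travel": [-2.5, -3.1, 0], "turn": 0}, {"claw": 1, "travel": [-2.5, -3.1, 0], "turn": 0}], "squeeze": 40}}

```text
time: 0.57
ee_pos: [0.2382, 0.3479, 0.4043]
tcp_rot: [-180.0, -0.0, 161.6]
wrist_force: [1.4, -0.1, 0.8]
opening: 0.0852
```

Emit:
{"name": "move_arm", "arguments": {"commands": [{"claw": 1, "travel": [-2.5, -3.1, 0], "turn": 0}, {"claw": 1, "travel": [-2.5, -3.1, 0], "turn": 0}, {"claw": 1, "travel": [-2.5, -3.1, 0], "turn": 0}, {"claw": 1, "travel": [-2.5, -3.1, 0], "turn": 0}, {"claw": 1, "travel": [-2.5, -3.1, 0], "turn": 0}]}}

```text
time: 0.98
ee_pos: [0.3074, 0.161, 0.4047]
tcp_rot: [180.0, 0.0, 161.5]
wrist_force: [1.0, 0.2, 0.0]
opening: 0.0856
```

Emit:
{"name": "move_arm", "arguments": {"commands": [{"claw": 1, "travel": [-2.5, -3.1, 0], "turn": 0}, {"claw": 1, "travel": [-2.5, -3.1, 0], "turn": 0}, {"claw": 1, "travel": [-2.5, -3.1, 0], "turn": 0}, {"claw": 1, "travel": [-2.5, -3.1, 0], "turn": 0}, {"claw": 1, "travel": [-2.5, -3.1, 0], "turn": 0}]}}

```text
time: 1.4
ee_pos: [0.3768, -0.026, 0.4048]
tcp_rot: [180.0, 0.0, 161.5]
wrist_force: [0.7, 0.8, -0.2]
opening: 0.0852
```

Emit:
{"name": "move_arm", "arguments": {"commands": [{"claw": 1, "travel": [-2.5, -3.1, 0], "turn": 0}, {"claw": 1, "travel": [-2.5, -3.1, 0], "turn": 0}, {"claw": 1, "travel": [-2.5, -3.1, 0], "turn": 0}, {"claw": 1, "travel": [-2.5, -3.1, 0], "turn": 0}, {"claw": 1, "travel": [-2.5, -3.1, 0], "turn": 0}]}}

```text
time: 1.82
ee_pos: [0.4464, -0.2127, 0.4045]
tcp_rot: [180.0, -0.0, 161.5]
wrist_force: [0.4, 1.0, 0.4]
opening: 0.0851
```

Emit:
{"name": "move_arm", "arguments": {"commands": [{"claw": 1, "travel": [-2.5, -3.1, 0], "turn": 0}, {"claw": 1, "travel": [-2.5, -3.1, 0], "turn": 0}, {"claw": 1, "travel": [-2.5, -3.1, 0], "turn": 0}, {"claw": 1, "travel": [0, 0, 0], "turn": 0}, {"claw": 1, "travel": [0, 0, 0], "turn": 0}]}}

```text
time: 2.23
ee_pos: [0.4884, -0.3244, 0.4025]
tcp_rot: [179.9, -0.2, 161.4]
wrist_force: [0.3, -0.2, 0.8]
opening: 0.0853
```

```bash
python3 - <<'E'
from h import *
W=cp("wrist"); cv2.imwrite("pics/w1.png",viewer.camera("wrist"))
print(status.get_obs()["ee_pos"],W[1], proj(W,(.494,-.3445,.103)), proj(W,(.494,-.3445,0)))
E
```

```text
[ 0.48799174 -0.32309254  0.40353751] [ 0.40637172 -0.29747624  0.37219221] [297.24741811 245.10718012] [302.41578082 212.57093759]
```

View pics/w1.png

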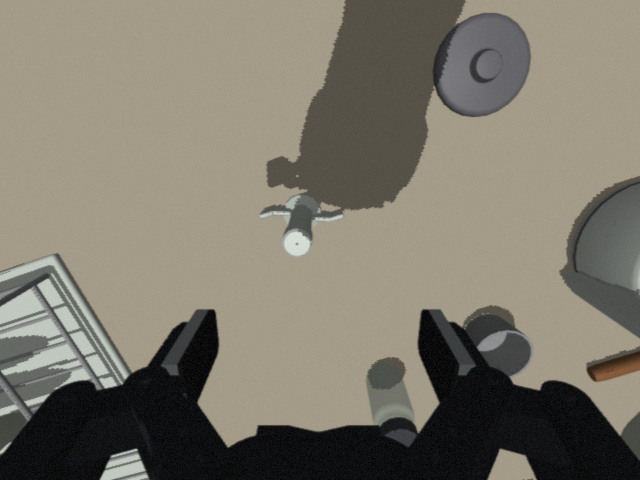

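```bash
cat >> h.py <<'E'
def totool(dx,dy,dz=0):
    o=status.get_obs(); R=Ro.from_euler('xyz',o["tcp_rot"],degrees=True).as_matrix(); return np.round(100*R.T@np.array([dx,dy,dz]),2)
E
python3 - <<'E'
from h import *
im=cv2.imread("pics/w1.png"); m=(im[225:265,270:330].min(2)>200).astype(np.uint8)
n,l,s,c=cv2.connectedComponentsWithStats(m); i=1+np.argmax(s[1:,4]); p=c[i]+[270,225]; print(s[i],p)
W=cp("wrist"); X=onz(W,p,.103);o=status.get_obs()["ee_pos"]; print(X,o,totool(*(X-o)[:2]))
E
```

```text
[ 15   7  24  23 413] [296.20581114 243.50605327]
[ 0.4927872  -0.34390443  0.103     ] [ 0.48799174 -0.32309254  0.40353751] [-1.12 -1.82 -0.  ]
```

Emit:
{"name": "move_arm", "arguments": {"commands": [{"claw": 1, "travel": [-1.1, -1.8, 1.0], "turn": 0}, {"claw": 1, "travel": [0, 0, 3.8], "turn": 0}, {"claw": 1, "travel": [0, 0, 3.8], "turn": 0}, {"claw": 1, "travel": [0, 0, 0], "turn": 0}, {"claw": 1, "travel": [0, 0, 0], "turn": 0}]}}

```text
time: 2.7
ee_pos: [0.492, -0.3416, 0.3182]
tcp_rot: [179.9, -0.2, 161.6]
wrist_force: [0.2, 0.7, 0.9]
opening: 0.0854
```

```bash
python3 - <<'E'
from h import *
W=cp("wrist"); im=viewer.camera("wrist"); cv2.imwrite("pics/w2.png",im)
o=status.get_obs()["ee_pos"]; print(o,proj(W,(.493,-.344,.103)))
p=proj(W,(.493,-.344,.103)); x,y=int(p[0])-45,int(p[1])-45
m=(im[y:y+90,x:x+90].min(2)>200).astype(np.uint8)
n,l,s,c=cv2.connectedComponentsWithStats(m); i=1+np.argmax(s[1:,4]); p=c[i]+[x,y]; print(s[i],p)
X=onz(W,p,.103); print(X,totool(*(X-o)[:2]))
E
```

```text
[ 0.49252938 -0.34205783  0.3208194 ] [315.54295038 278.68643474]Traceback (most recent call last):
  File "<stdin>", line 6, in <module>
    return _wrapfunc(a, 'argmax', axis=axis, out=out, **kwds)
    return bound(*args, **kwds)
ValueError: attempt to get argmax of an empty sequence
```

View pics/w2.png

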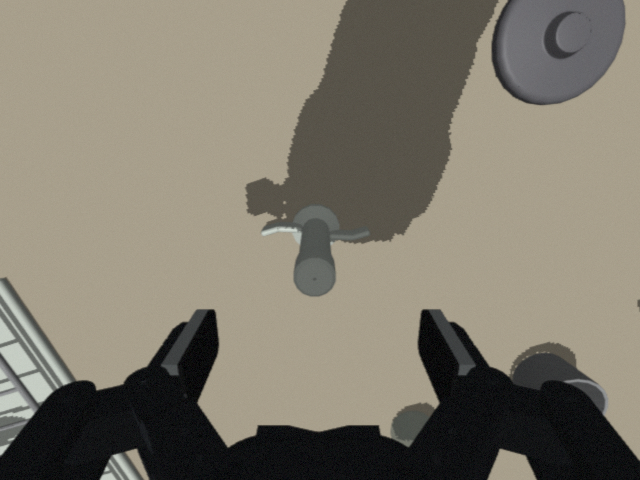

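Emit:
{"name": "move_arm", "arguments": {"commands": [{"claw": 1, "travel": [-0.1, -0.2, 3.5], "turn": 0}, {"claw": 1, "travel": [0, 0, 3.0], "turn": 0}, {"claw": 1, "travel": [0, 0, 0.9], "turn": 0}, {"claw": 1, "travel": [0, 0, 0], "turn": 0}, {"claw": -1, "travel": [0, 0, 0], "turn": 0}]}}

```text
time: 3.17
ee_pos: [0.4935, -0.3453, 0.2476]
tcp_rot: [-180.0, 0.2, 161.5]
wrist_force: [-0.8, 0.4, 0.3]
opening: 0.0754
```

Emit:
{"name": "move_arm", "arguments": {"commands": [{"claw": -1, "travel": [0, 0, 0], "turn": 0}, {"claw": -1, "travel": [0, 0, 0], "turn": 0}, {"claw": -1, "travel": [0, 0, 0], "turn": 0}, {"claw": -1, "travel": [0, 0, 0], "turn": 0}, {"claw": -1, "travel": [0, 0, 0], "turn": 0}]}}

```text
time: 3.58
ee_pos: [0.4932, -0.3453, 0.2459]
tcp_rot: [-180.0, 0.1, 161.5]
wrist_force: [0.5, 1.1, 6.1]
opening: 0.0245
```

Emit:
{"name": "move_arm", "arguments": {"commands": [{"claw": -1, "travel": [0, 0, 0], "turn": 0}, {"claw": -1, "travel": [0, 0, 0], "turn": 0}, {"claw": -1, "travel": [0, 0, 0], "turn": 0}]}}

```text
time: 3.83
ee_pos: [0.4932, -0.3452, 0.2459]
tcp_rot: [-180.0, 0.1, 161.5]
wrist_force: [-0.3, 1.5, 5.7]
opening: 0.0246
```

Emit:
{"name": "move_arm", "arguments": {"commands": [{"claw": -1, "travel": [0, 0, -1.5], "turn": 0}, {"claw": -1, "travel": [0, 0, -3.5], "turn": 0}, {"claw": -1, "travel": [0, 0, -4], "turn": 0}, {"claw": -1, "travel": [0, 0, -4], "turn": 0}, {"claw": -1, "travel": [0, 0, -4], "turn": 0}]}}

```text
time: 4.25
ee_pos: [0.4925, -0.3449, 0.4165]
tcp_rot: [180.0, -0.0, 161.5]
wrist_force: [1.1, -0.9, -0.7]
opening: 0.0244
```

```bash
python3 - <<'E'
from h import *
o=status.get_obs(); print(o["ee_pos"],o["opening"],totool(.6404-o["ee_pos"][0],-.0095-o["ee_pos"][1]))
E
```

```text
[ 0.49250457 -0.34494181  0.41651742] 0.02439093025591194 [-3.38 36.5  -0.  ]
```

Emit:
{"name": "move_arm", "arguments": {"commands": [{"claw": -1, "travel": [-0.3, 2.0, -1.5], "turn": 0}, {"claw": -1, "travel": [-0.3, 3.5, 0], "turn": 0}, {"claw": -1, "travel": [-0.3, 3.5, 0], "turn": 0}, {"claw": -1, "travel": [-0.3, 3.5, 0], "turn": 0}, {"claw": -1, "travel": [-0.3, 3.5, 0], "turn": 0}]}}

```text
time: 4.67
ee_pos: [0.5582, -0.1969, 0.4299]
tcp_rot: [-180.0, 0.0, 161.5]
wrist_force: [1.2, 0.0, 0.2]
opening: 0.0244
```

Emit:
{"name": "move_arm", "arguments": {"commands": [{"claw": -1, "travel": [-0.3, 3.5, 0], "turn": 0}, {"claw": -1, "travel": [-0.3, 3.5, 0], "turn": 0}, {"claw": -1, "travel": [-0.3, 3.5, 0], "turn": 0}, {"claw": -1, "travel": [-0.4, 2.5, 0], "turn": 0}, {"claw": -1, "travel": [0, 0, 0], "turn": 0}]}}

```text
time: 5.08
ee_pos: [0.613, -0.0751, 0.429]
tcp_rot: [179.9, -0.0, 161.7]
wrist_force: [0.2, -0.2, -0.6]
opening: 0.0241
```

```bash
python3 - <<'E'
from h import *
W=cp("wrist"); o=status.get_obs()["ee_pos"]; iw=viewer.camera("wrist"); cv2.imwrite("pics/w3.png",iw)
i=viewer.camera("scene"); cv2.imwrite("pics/s3.png",i); crop(i,220,130,140,150,4,"s3c.png")
i=viewer.camera("top"); cv2.imwrite("pics/t3.png",i); crop(i,280,100,150,130,4,"t3c.png")
print(o,W[1:]); S=cp("scene")
for X in [(.6404,-.0095,.146),(o[0],o[1],o[2]-.246+.103)]: print(proj(S,X),proj(W,X),proj(cp("top"),X))
E
```

```text
[ 0.61299867 -0.0750904   0.42899708] (array([ 0.53091539, -0.04873566,  0.39851151]), array([[ 3.14049938e-01, -8.96964679e-01, -3.11170374e-01],
       [ 9.49406225e-01,  2.96935945e-01,  1.02258807e-01],
       [ 6.75130896e-04, -3.27541463e-01,  9.44836565e-01]]))
[294.41125372 280.57762273] [412.0932537  243.66386227] [347.40603738 178.82745864]
[254.72077452 218.82337937] [319.67380489 355.98678427] [383.91924418 170.93777466]
```

View pics/w3.png

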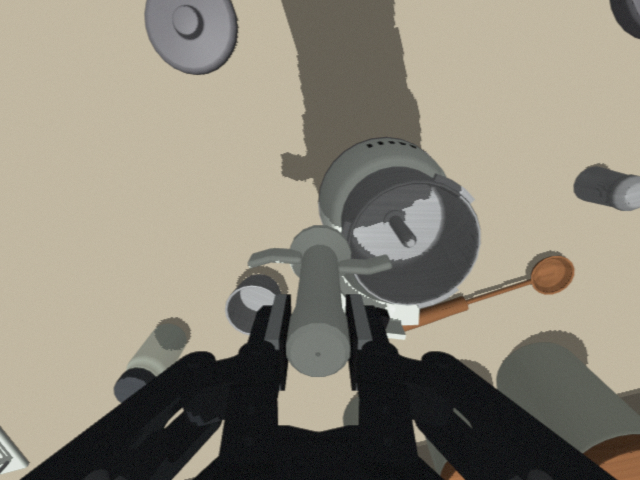

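View pics/s3c.png

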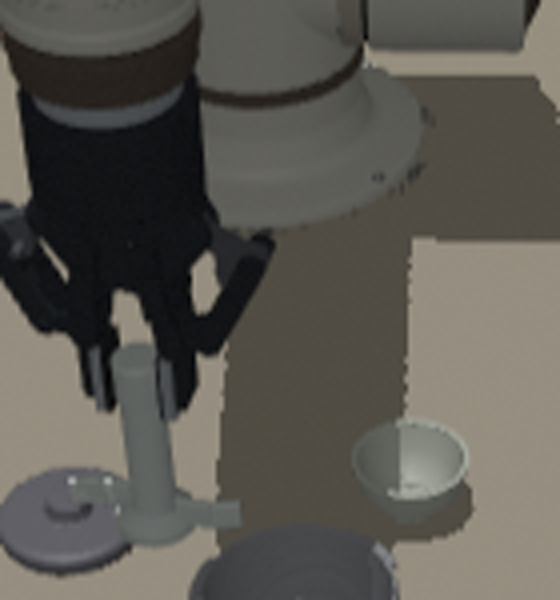

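View pics/t3c.png

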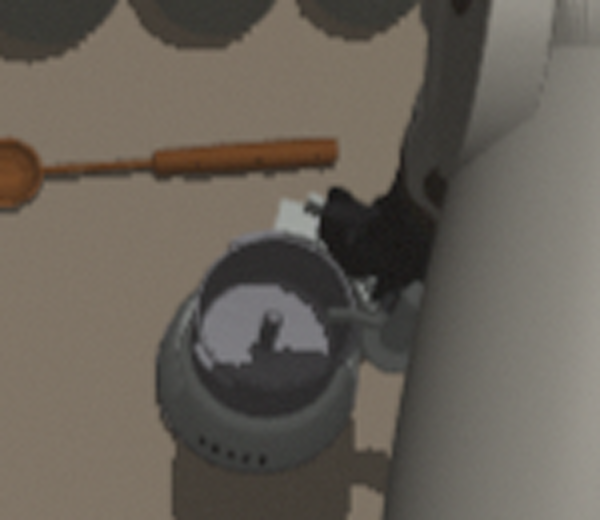

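```bash
python3 - <<'E'
from h import *
i=cv2.imread("pics/w3.png"); crop(i,230,180,200,200,3,"w3c.png")
E
```

```text
(no output)
```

View pics/w3c.png

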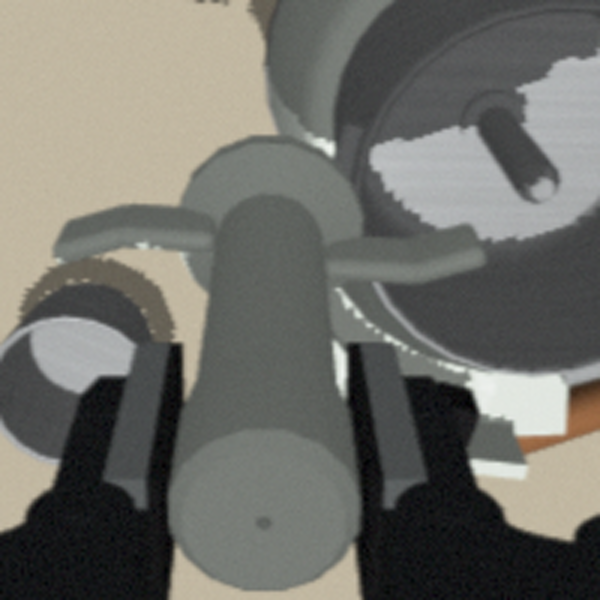

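```bash
python3 - <<'E'
from h import *
o=np.array([ 0.61299867,-0.0750904,0.42899708]);W=cp("wrist")
for z in (0,.006,.103): print(proj(W,o+[0,0,-.2459+z]))
o=status.get_obs(); print(o["ee_pos"],totool(.6404-o["ee_pos"][0],-.0095-o["ee_pos"][1]))
E
```

```text
[325.75051768 255.08812859]
[325.94147693 258.57444605]
[331.25408565 355.56603318]
[ 0.61148481 -0.07903263  0.42951844] [-0.54  7.51 -0.  ]
```

Emit:
{"name": "move_arm", "arguments": {"commands": [{"claw": -1, "travel": [-0.3, 3.5, 0], "turn": 0}, {"claw": -1, "travel": [-0.2, 3.0, 0], "turn": 0}, {"claw": -1, "travel": [0, 1.0, 0], "turn": 0}, {"claw": -1, "travel": [0, 0, 0], "turn": 0}, {"claw": -1, "travel": [0, 0, 0], "turn": 0}]}}

```text
time: 5.65
ee_pos: [0.6398, -0.0103, 0.4297]
tcp_rot: [-180.0, -0.0, 161.5]
wrist_force: [-0.7, -0.5, -0.4]
opening: 0.0248
```

Emit:
{"name": "move_arm", "arguments": {"commands": [{"claw": -1, "travel": [0, 0, 0], "turn": 0}, {"claw": -1, "travel": [0, 0, 0], "turn": 0}]}}

```text
time: 5.82
ee_pos: [0.6396, -0.011, 0.43]
tcp_rot: [-180.0, 0.0, 161.4]
wrist_force: [1.1, 0.4, -0.4]
opening: 0.0241
```

```bash
python3 - <<'E'
from h import *
W=cp("wrist"); o=status.get_obs(); o=o["ee_pos"]; iw=viewer.camera("wrist"); cv2.imwrite("pics/w4.png",iw)
i=viewer.camera("scene"); cv2.imwrite("pics/s4.png",i); crop(i,240,170,110,150,4,"s4c.png")
crop(iw,220,160,200,200,3,"w4c.png")
print(o,totool(.6404-o[0],-.0095-o[1])); S=cp("scene")
for X in [(.6404,-.0095,.146),(.6404,-.0095,.088),(o[0],o[1],o[2]-.246+.103),(o[0],o[1],o[2]-.246)]: print(proj(S,X),proj(W,X))
E
```

```text
[ 0.63964177 -0.01095362  0.43003573] [-0.03  0.16  0.  ]
[294.41125372 280.57762273] [321.21255057 236.45958852]
[295.50477204 300.6868377 ] [320.6712246  215.89927804]
[290.57845068 225.16966228] [320.10614337 355.74893065]
[292.8721159 266.4071986] [319.23266974 254.85695189]
```

View pics/w4.png

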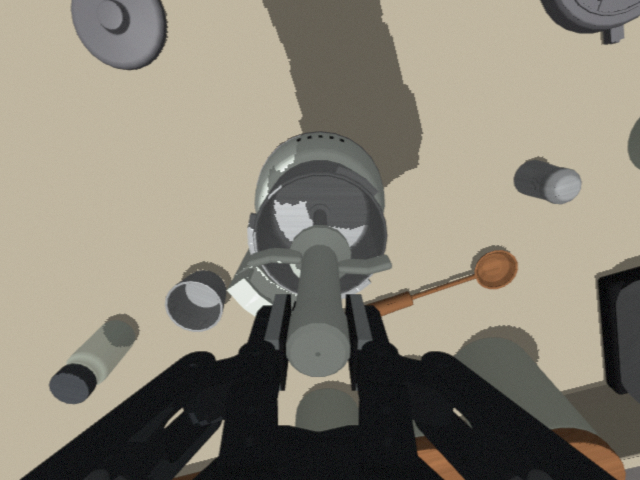

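View pics/s4c.png

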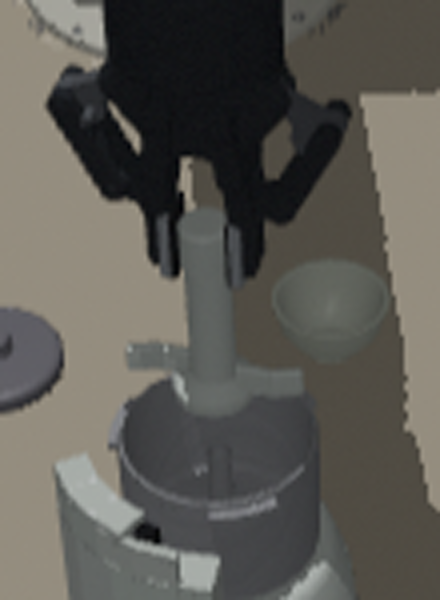

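Emit:
{"name": "move_arm", "arguments": {"commands": [{"claw": -1, "travel": [0, 0.2, 0], "turn": 0}, {"claw": -1, "travel": [0, 0, 1.0], "turn": 0}, {"claw": -1, "travel": [0, 0, 1.0], "turn": 0}, {"claw": -1, "travel": [0, 0, 1.0], "turn": 0}, {"claw": -1, "travel": [0, 0, 1.0], "turn": 0}]}}

```text
time: 6.33
ee_pos: [0.6406, -0.0079, 0.3895]
tcp_rot: [-180.0, 0.0, 161.5]
wrist_force: [-0.7, -0.9, -0.1]
opening: 0.0244
```

Emit:
{"name": "move_arm", "arguments": {"commands": [{"claw": -1, "travel": [0, 0, 0.8], "turn": 0}, {"claw": -1, "travel": [0, 0, 0.8], "turn": 0}, {"claw": -1, "travel": [0, 0, 0], "turn": 0}]}}

```text
time: 6.58
ee_pos: [0.6405, -0.0079, 0.372]
tcp_rot: [-179.9, -0.1, 161.5]
wrist_force: [-0.5, -3.4, -2.2]
opening: 0.0245
```

Emit:
{"name": "move_arm", "arguments": {"commands": [{"claw": -1, "travel": [0, -0.1, 0.5], "turn": 0}, {"claw": -1, "travel": [0, 0, 1.0], "turn": 0}, {"claw": -1, "travel": [0, 0, 1.0], "turn": 0}, {"claw": -1, "travel": [0, 0, 0.7], "turn": 0}, {"claw": -1, "travel": [0, 0, 0], "turn": 0}]}}

```text
time: 7.0
ee_pos: [0.6401, -0.0085, 0.3392]
tcp_rot: [-180.0, -0.2, 161.5]
wrist_force: [-0.0, -0.5, -2.3]
opening: 0.0245
```

Emit:
{"name": "move_arm", "arguments": {"commands": [{"claw": -1, "travel": [0, 0, 0.4], "turn": 0}, {"claw": -1, "travel": [0, 0, 0.2], "turn": 0}, {"claw": -1, "travel": [0, 0, 0], "turn": 0}]}}

```text
time: 7.25
ee_pos: [0.6403, -0.0086, 0.3354]
tcp_rot: [-180.0, -0.0, 161.5]
wrist_force: [0.6, -0.9, -1.0]
opening: 0.0246
```

Emit:
{"name": "move_arm", "arguments": {"commands": [{"claw": -1, "travel": [0, 0, 0.2], "turn": 0}, {"claw": -1, "travel": [0, 0, 0], "turn": 0}]}}

```text
time: 7.42
ee_pos: [0.6404, -0.0085, 0.334]
tcp_rot: [180.0, 0.0, 161.5]
wrist_force: [-0.7, -0.9, -0.5]
opening: 0.0246
```

Emit:
{"name": "move_arm", "arguments": {"commands": [{"claw": 0, "travel": [0, 0, 0], "turn": 0}, {"claw": 0, "travel": [0, 0, 0], "turn": 0}, {"claw": 0, "travel": [0, 0, 0], "turn": 0}, {"claw": 0, "travel": [0, 0, 0], "turn": 0}, {"claw": 0, "travel": [0, 0, 0], "turn": 0}]}}

```text
time: 7.83
ee_pos: [0.6404, -0.0085, 0.3337]
tcp_rot: [180.0, 0.0, 161.5]
wrist_force: [-0.0, -0.7, 0.2]
opening: 0.0427
```

Emit:
{"name": "move_arm", "arguments": {"commands": [{"claw": 0.5, "travel": [0, 0, -1], "turn": 0}, {"claw": 1, "travel": [0, 0, -3], "turn": 0}, {"claw": 1, "travel": [0, 0, -4], "turn": 0}, {"claw": 1, "travel": [0, 0, -4], "turn": 0}, {"claw": 1, "travel": [0, 0, 0], "turn": 0}]}}

```text
time: 8.25
ee_pos: [0.6393, -0.0086, 0.4639]
tcp_rot: [179.8, 0.7, 161.5]
wrist_force: [-0.1, -0.6, 2.2]
opening: 0.0851
```

```bash
python3 - <<'E'
from h import *
W=cp("wrist"); o=status.get_obs(); o=o["ee_pos"]; iw=viewer.camera("wrist"); cv2.imwrite("pics/w5.png",iw)
i=viewer.camera("scene"); cv2.imwrite("pics/s5.png",i); crop(i,240,220,110,110,5,"s5c.png")
print(o); S=cp("scene")
for X in [(.6404,-.0095,.191),(.6404,-.0095,.155)]: print(proj(S,X),proj(W,X))
E
```

```text
[ 0.63929597 -0.00855399  0.46385809]
[293.50958715 263.99645848] [316.86324691 238.73381577]
[294.23479123 277.3325723 ] [316.82368998 223.81752689]
```

View pics/w5.png

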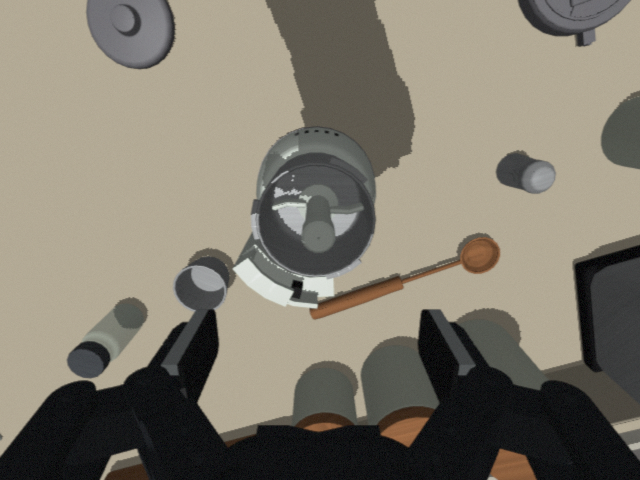

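View pics/s5c.png

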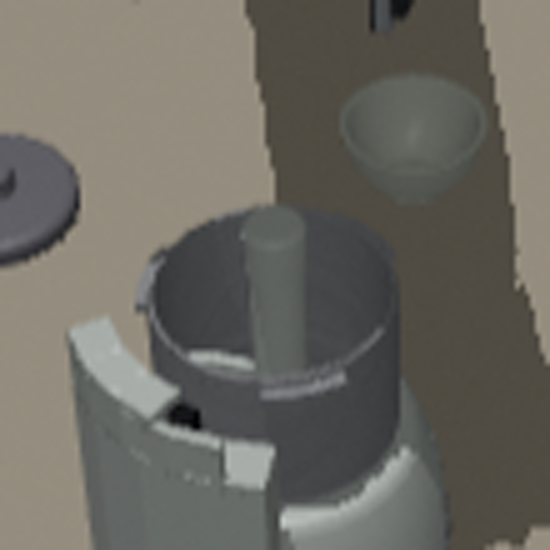

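```bash
python3 - <<'E'
from h import *
W=cp("wrist"); o=status.get_obs(); print(o["ee_pos"]); iw=viewer.camera("wrist"); cv2.imwrite("pics/w6.png",iw)
crop(iw,225,190,160,140,5,"w6c.png")
np.savez("W6.npz",K=W[0],c=W[1],R=W[2])
E
```

```text
[ 0.64029991 -0.00855882  0.45676949]
```

View pics/w6c.png

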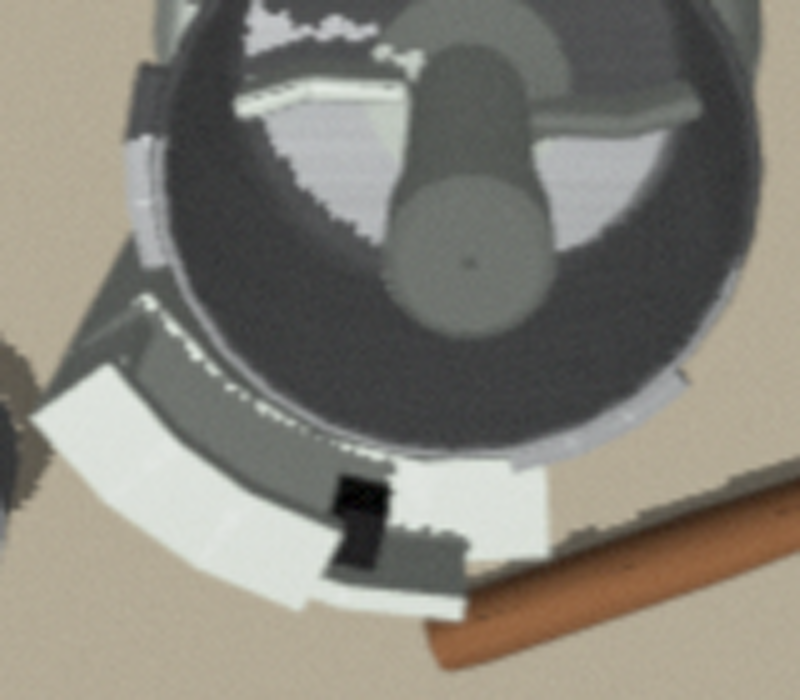

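```bash
python3 - <<'E'
from h import *
f=np.load("W6.npz");W=(f["K"],f["c"],f["R"])
q=lambda x,y:(225+(x+.5)/5-.5,190+(y+.5)/5-.5)
hub=onz(W,q(470,260),.191);print("hub",hub)
ax=np.array([.6404,-.0095])
for n,p,z in [("shoe a",(390,490),.150),("shoe b",(378,568),.15),("shoe b low",(378,568),.14),("roof in",(340,535),.157),("roof out",(303,608),.157),("roof far out",(38,420),.157),("roof far in",(112,365),.157),("floor end in",(548,465),.139),("floor end",(548,555),.139),("wall end",(466,612),.145)]:
    for a,t in ((ax,"ax"),):
        d=onz(W,q(*p),z)[:2]-a; print(n,np.linalg.norm(d).round(4),np.degrees(np.arctan2(d[1],d[0])).round(1))
E
```

```text
hub [ 0.6394007  -0.00820604  0.191     ]
shoe a 0.0574 -31.4
shoe b 0.0729 -30.5
shoe b low 0.0786 -30.1
roof in 0.0645 -37.7
roof out 0.0802 -38.9
roof far out 0.0811 -79.6
roof far in 0.065 -81.7
floor end in 0.0586 -3.6
floor end 0.0765 -6.9
wall end 0.0832 -18.3
```

Emit:
{"name": "move_arm", "arguments": {"commands": [{"claw": 1, "travel": [1.4, 1.7, 0], "turn": 0}, {"claw": 1, "travel": [2.4, 2.9, 0], "turn": 0}, {"claw": 1, "travel": [2.4, 2.9, 0], "turn": 0}, {"claw": 1, "travel": [2.4, 2.9, 0], "turn": 0}, {"claw": 1, "travel": [2.4, 2.9, 0], "turn": 0}]}}

```text
time: 8.82
ee_pos: [0.5773, 0.1537, 0.4521]
tcp_rot: [-179.9, -0.1, 161.5]
wrist_force: [0.2, -0.8, -0.1]
opening: 0.0853
```

Emit:
{"name": "move_arm", "arguments": {"commands": [{"claw": 1, "travel": [2.4, 2.9, 1], "turn": 0}, {"claw": 1, "travel": [2.4, 2.9, 2], "turn": 0}, {"claw": 1, "travel": [2.4, 2.9, 2], "turn": -5}, {"claw": 1, "travel": [2.4, 2.9, 1], "turn": -7}, {"claw": 1, "travel": [0, 0, 0], "turn": -7}]}}

```text
time: 9.23
ee_pos: [0.5186, 0.2946, 0.39]
tcp_rot: [-179.9, -0.4, -178.9]
wrist_force: [-0.3, -0.6, -0.9]
opening: 0.0855
```

Emit:
{"name": "move_arm", "arguments": {"commands": [{"claw": 1, "travel": [0, 0, 0], "turn": 0}, {"claw": 1, "travel": [0, 0, 0], "turn": 0}]}}

```text
time: 9.4
ee_pos: [0.5213, 0.29, 0.3937]
tcp_rot: [-179.9, -0.1, -179.7]
wrist_force: [-0.4, 0.0, 0.0]
opening: 0.0854
```

```bash
python3 - <<'E'
from h import *
W=cp("wrist"); o=status.get_obs(); print(o["ee_pos"],o["tcp_rot"]); iw=viewer.camera("wrist"); cv2.imwrite("pics/w7.png",iw)
np.savez("W7.npz",K=W[0],c=W[1],R=W[2])
for X in [(.513,.307,.068),(.5805,.309,.01)]: print(proj(W,X))
E
```

```text
[0.52131611 0.29004336 0.39365171] [-1.79936888e+02 -8.72153379e-02 -1.79672850e+02]
[338.48159363 212.30289133]
[335.94846185 259.24782278]
```

View pics/w7.png

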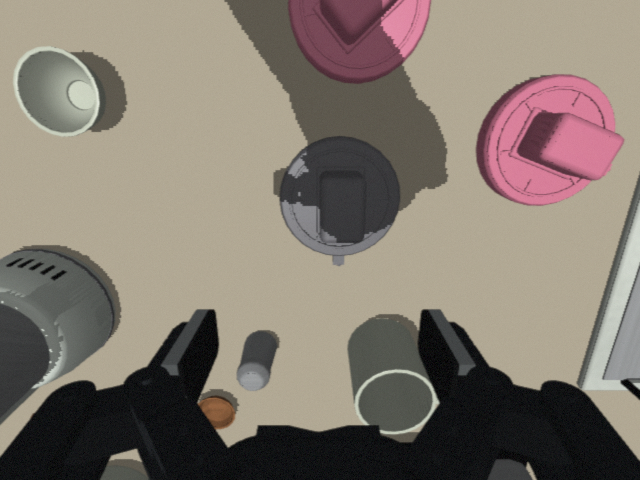

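```bash
python3 - <<'E'
from h import *
i=cv2.imread("pics/w7.png"); i=cv2.convertScaleAbs(i,alpha=1.6); crop(i,265,125,150,150,4,"w7c.png")
E
```

```text
(no output)
```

View pics/w7c.png

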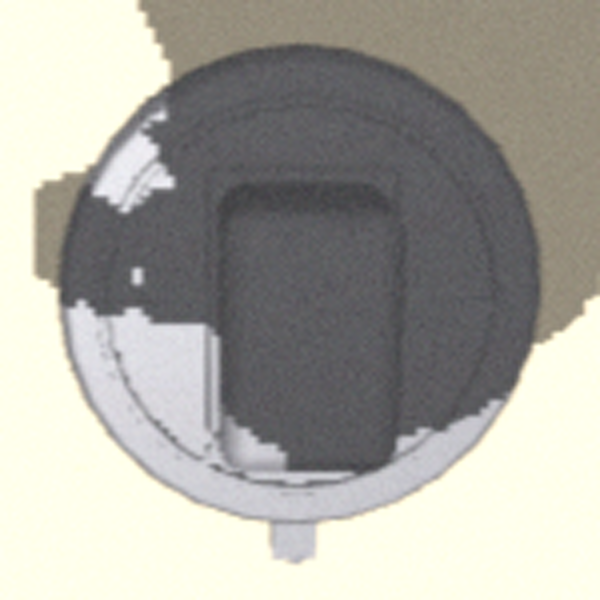

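```bash
python3 - <<'E'
from h import *
f=np.load("W7.npz");W=(f["K"],f["c"],f["R"])
q=lambda x,y:(265+(x+.5)/4-.5,125+(y+.5)/4-.5)
g=onz(W,q(311,329),.068);t=onz(W,q(293,558),.012)
print(g,t,np.linalg.norm((t-g)[:2]),np.degrees(np.arctan2(*(t-g)[[1,0]])))
a,b=onz(W,q(222,230),.066),onz(W,q(221,450),.066);print(np.degrees(np.arctan2(*(b-a)[[1,0]])))
a,b=onz(W,q(400,230),.066),onz(W,q(397,450),.066);print(np.degrees(np.arctan2(*(b-a)[[1,0]])))
o=status.get_obs(); print(o["ee_pos"],o["tcp_rot"],totool(*(g-o["ee_pos"])[:2]))
E
```

```text
[0.5081923  0.31021528 0.068     ] [0.58533107 0.3110845  0.012     ] 0.07714366763502273 0.6455971497592797
0.1472190741541898
1.979492839629103
[0.52172081 0.28948268 0.39418024] [-1.79962577e+02 -3.80182682e-02 -1.79767521e+02] [ 1.34  2.08 -0.  ]
```

Emit:
{"name": "move_arm", "arguments": {"commands": [{"claw": 1, "travel": [1.0, 2.0, 0], "turn": -0.8}, {"claw": 1, "travel": [0, 0, 3], "turn": 0}, {"claw": 1, "travel": [0, 0, 3], "turn": 0}, {"claw": 1, "travel": [0, 0, 0], "turn": 0}, {"claw": 1, "travel": [0, 0, 0], "turn": 0}]}}

```text
time: 9.87
ee_pos: [0.5116, 0.3088, 0.3339]
tcp_rot: [-179.9, -0.1, -178.9]
wrist_force: [0.2, 0.8, 1.2]
opening: 0.0856
```

```bash
python3 - <<'E'
from h import *
W=cp("wrist"); o=status.get_obs(); print(o["ee_pos"],o["tcp_rot"]); iw=viewer.camera("wrist"); 
np.savez("W8.npz",K=W[0],c=W[1],R=W[2]); cv2.imwrite("pics/w8.png",iw)
iw=cv2.convertScaleAbs(iw,alpha=1.6); crop(iw,220,130,200,200,4,"w8c.png")
E
```

```text
[0.51162266 0.30875154 0.33385573] [-1.79913851e+02 -1.38597554e-01 -1.78918684e+02]
```

View pics/w8c.png

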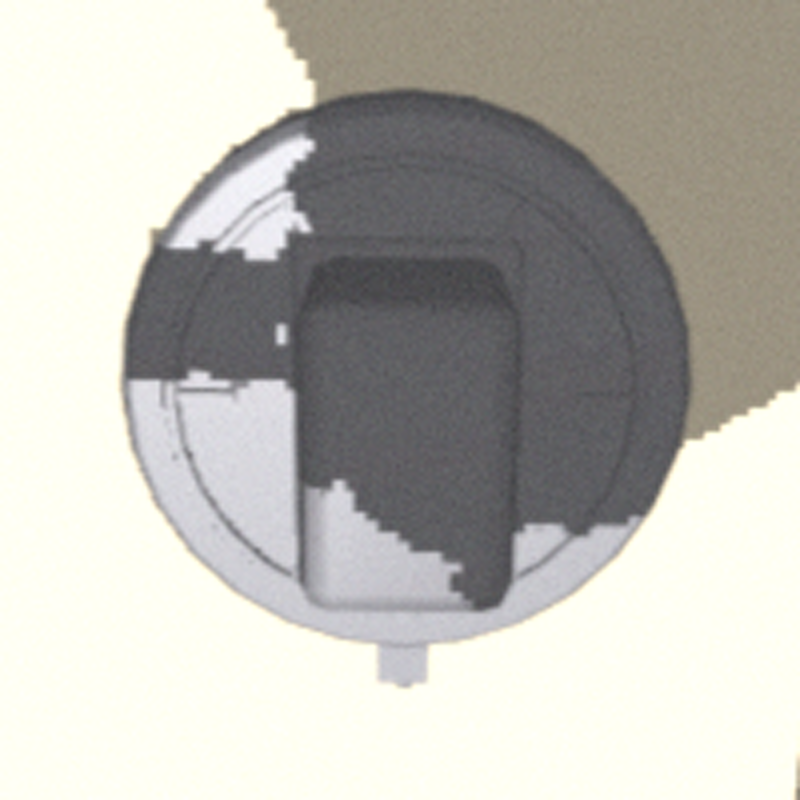

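```bash
python3 - <<'E'
from h import *
f=np.load("W8.npz");W=(f["K"],f["c"],f["R"])
q=lambda x,y:(220+(x+.5)/4-.5,130+(y+.5)/4-.5)
a,b=onz(W,q(208,388),.024),onz(W,q(605,393),.024); print(a,b,(a+b)/2,np.degrees(np.arctan2(*(a-b)[[1,0]])))
t=onz(W,q(403,684),.010);print(t)
print(onz(W,q(408,(300+606)/2),.068))
E
```

```text
[0.51181303 0.26974291 0.024     ] [0.51135952 0.35169327 0.024     ] [0.51158628 0.31071809 0.024     ] -89.68292892922723
[0.58752156 0.31160023 0.01      ]
[0.50952786 0.31061256 0.068     ]
```

Emit:
{"name": "move_arm", "arguments": {"commands": [{"claw": 1, "travel": [0, 0.2, 3.5], "turn": 0.5}, {"claw": 1, "travel": [0, 0, 4], "turn": 0}, {"claw": 1, "travel": [0, 0, 4], "turn": 0}, {"claw": 1, "travel": [0, 0, 1.2], "turn": 0}, {"claw": 1, "travel": [0, 0, 0], "turn": 0}]}}

```text
time: 10.33
ee_pos: [0.5112, 0.3113, 0.2061]
tcp_rot: [-179.9, -0.2, -179.3]
wrist_force: [0.2, -0.2, -0.2]
opening: 0.0853
```

Emit:
{"name": "move_arm", "arguments": {"commands": [{"claw": -1, "travel": [0, 0, 0.2], "turn": 0}, {"claw": -1, "travel": [0, 0, 0], "turn": 0}, {"claw": -1, "travel": [0, 0, 0], "turn": 0}, {"claw": -1, "travel": [0, 0, 0], "turn": 0}, {"claw": -1, "travel": [0, 0, 0], "turn": 0}], "squeeze": 80}}

```text
time: 10.75
ee_pos: [0.512, 0.3123, 0.2083]
tcp_rot: [179.9, 0.2, -179.2]
wrist_force: [-0.6, -0.1, 6.8]
opening: 0.0389
```

Emit:
{"name": "move_arm", "arguments": {"commands": [{"claw": -1, "travel": [0, 0, 0], "turn": 0}, {"claw": -1, "travel": [0, 0, 0], "turn": 0}]}}

```text
time: 10.92
ee_pos: [0.512, 0.3123, 0.2083]
tcp_rot: [179.9, 0.2, -179.2]
wrist_force: [0.3, -0.1, 7.3]
opening: 0.039
```

Emit:
{"name": "move_arm", "arguments": {"commands": [{"claw": -1, "travel": [0, 0, -2], "turn": 0}, {"claw": -1, "travel": [0, 0, -4], "turn": 0}, {"claw": -1, "travel": [0, 0, -4], "turn": 0}, {"claw": -1, "travel": [0, 0, -4], "turn": 0}, {"claw": -1, "travel": [0, 0, -4], "turn": 0}]}}

```text
time: 11.33
ee_pos: [0.5109, 0.3117, 0.3885]
tcp_rot: [180.0, 0.1, -179.2]
wrist_force: [1.6, 1.1, -1.7]
opening: 0.0388
```

Emit:
{"name": "move_arm", "arguments": {"commands": [{"claw": -1, "travel": [0, 0, -4], "turn": 0}, {"claw": -1, "travel": [-0.6, -1.5, 0], "turn": 0}, {"claw": -1, "travel": [-1.3, -3.5, 0], "turn": 0}, {"claw": -1, "travel": [-1.3, -3.5, 0], "turn": 0}, {"claw": -1, "travel": [-1.3, -3.5, 0], "turn": 0}]}}

```text
time: 11.75
ee_pos: [0.5581, 0.1916, 0.4268]
tcp_rot: [180.0, 0.1, -179.1]
wrist_force: [0.4, 0.8, -2.9]
opening: 0.039
```

Emit:
{"name": "move_arm", "arguments": {"commands": [{"claw": -1, "travel": [-1.3, -3.5, 0], "turn": 0}, {"claw": -1, "travel": [-1.3, -3.5, 0], "turn": 0}, {"claw": -1, "travel": [-1.3, -3.5, 0], "turn": 0}, {"claw": -1, "travel": [-1.3, -2.0, 0], "turn": 0}, {"claw": -1, "travel": [0, 0, 0], "turn": 0}]}}

```text
time: 12.17
ee_pos: [0.6132, 0.0643, 0.4258]
tcp_rot: [-179.9, 0.1, -179.4]
wrist_force: [0.6, 0.8, -1.3]
opening: 0.0389
```

Emit:
{"name": "move_arm", "arguments": {"commands": [{"claw": -1, "travel": [0, 0, 0], "turn": 5}, {"claw": -1, "travel": [0, 0, 0], "turn": 6}, {"claw": -1, "travel": [0, 0, 0], "turn": 4.8}, {"claw": -1, "travel": [0, 0, 0], "turn": 0}, {"claw": -1, "travel": [0, 0, 0], "turn": 0}]}}

```text
time: 12.58
ee_pos: [0.6116, 0.0686, 0.4262]
tcp_rot: [180.0, 0.0, 165.2]
wrist_force: [0.6, 0.3, -1.8]
opening: 0.0387
```

```bash
python3 - <<'E'
from h import *
W=cp("wrist"); o=status.get_obs(); p=o["ee_pos"]; print(p,o["tcp_rot"],o["wrist_force"],o["torque"],o["opening"])
print(totool(.6404-p[0],-.0095-p[1]))
iw=viewer.camera("wrist"); cv2.imwrite("pics/w9.png",iw); np.savez("W9.npz",K=W[0],c=W[1],R=W[2])
i=viewer.camera("scene"); cv2.imwrite("pics/s9.png",i); crop(i,220,170,150,170,4,"s9c.png")
E
```

```text
[0.61161931 0.06860322 0.42618891] [1.79980633e+02 3.51920897e-02 1.65177007e+02] [ 0.55967472  0.27636935 -1.78060783] [-0.00807584  0.01570731  0.00810842] 0.038743425243890614
[-4.78 -6.81  0.  ]
```

View pics/w9.png

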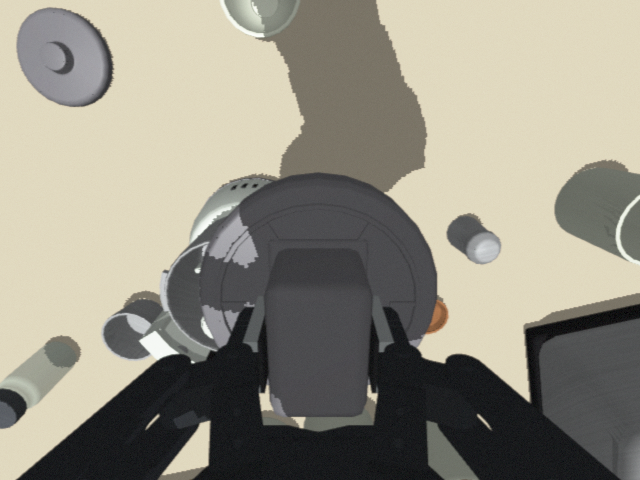

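View pics/s9c.png

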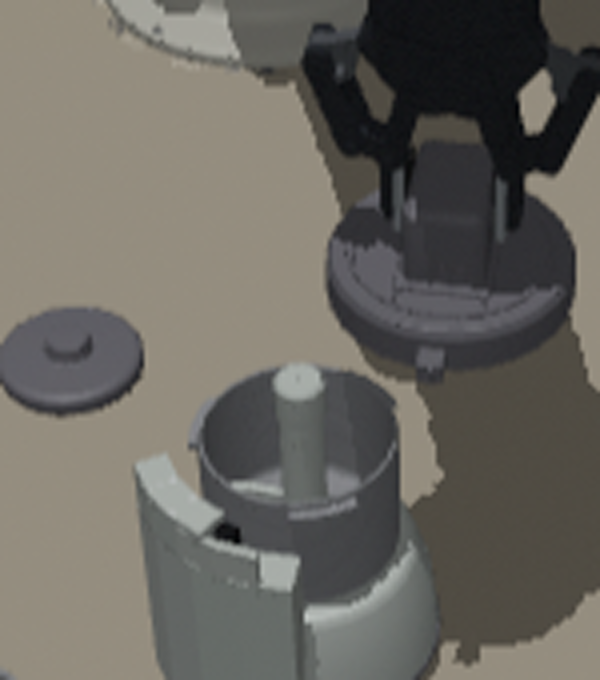

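```bash
python3 - <<'E'
from h import *
f=np.load("W9.npz");W=(f["K"],f["c"],f["R"])
p=np.array([0.61161931,0.06860322,0.42618891])
z=p[2]-.2083+.024
print(proj(W,[p[0],p[1],z]), proj(W,[p[0],p[1],z+.044]))
i=cv2.imread("pics/w9.png"); crop(cv2.convertScaleAbs(i,alpha=1.7),195,165,250,150,3,"w9c.png")
S=cp("scene");th=np.radians(-14.8)
for r,zz in((74,.009),(60,.024)): print(proj(S,[p[0]+r/1e3*np.cos(th),p[1]+r/1e3*np.sin(th),p[2]-.2083+zz]))
E
```

```text
[319.27333754 301.67114328] [319.71957832 360.36008306]
[326.65950194 263.37773265]
[327.79566122 252.18239637]
```

View pics/w9c.png

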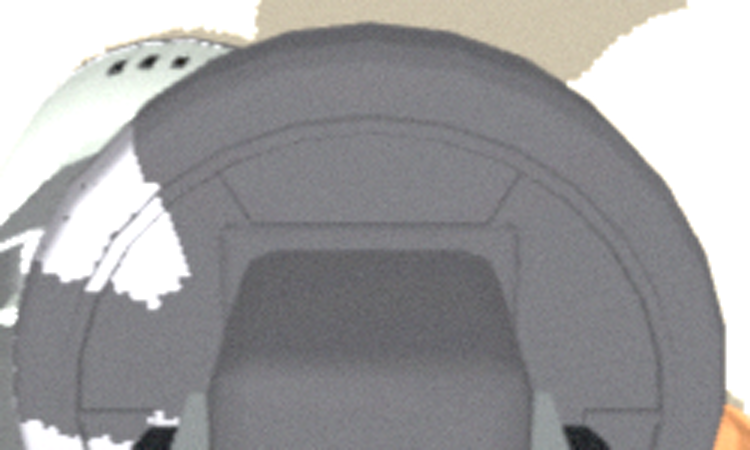

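Emit:
{"name": "move_arm", "arguments": {"commands": [{"claw": -1, "travel": [-1.3, -1.8, 0], "turn": 0}, {"claw": -1, "travel": [-2.3, -3.2, 0], "turn": 0}, {"claw": -1, "travel": [-1.2, -1.8, 0], "turn": 0}, {"claw": -1, "travel": [0, 0, 0], "turn": 0}, {"claw": -1, "travel": [0, 0, 0], "turn": 0}]}}

```text
time: 13.1
ee_pos: [0.6408, -0.0108, 0.4253]
tcp_rot: [180.0, -0.0, 165.0]
wrist_force: [0.1, 1.0, -1.8]
opening: 0.0391
```

Emit:
{"name": "move_arm", "arguments": {"commands": [{"claw": -1, "travel": [0, 0, 0], "turn": 0}, {"claw": -1, "travel": [0, 0, 0], "turn": 0}]}}

```text
time: 13.27
ee_pos: [0.6404, -0.009, 0.4258]
tcp_rot: [180.0, 0.0, 165.1]
wrist_force: [0.7, -0.4, -2.6]
opening: 0.0389
```

```bash
python3 - <<'E'
from h import *
W=cp("wrist"); o=status.get_obs(); p=o["ee_pos"]; print(p,o["tcp_rot"],o["wrist_force"],o["torque"],o["opening"])
print(totool(.6403-p[0],-.0092-p[1]))
i=viewer.camera("scene"); cv2.imwrite("pics/s10.png",i); crop(i,230,190,130,150,4,"s10c.png")
E
```

```text
[ 0.64035394 -0.00896665  0.42579088] [1.79985097e+02 5.34740846e-03 1.65093755e+02] [ 0.67823274 -0.41136151 -2.58779385] [ 0.00109456  0.03211776 -0.01380544] 0.03892637202780378
[-0.   -0.02 -0.  ]
```

View pics/s10c.png

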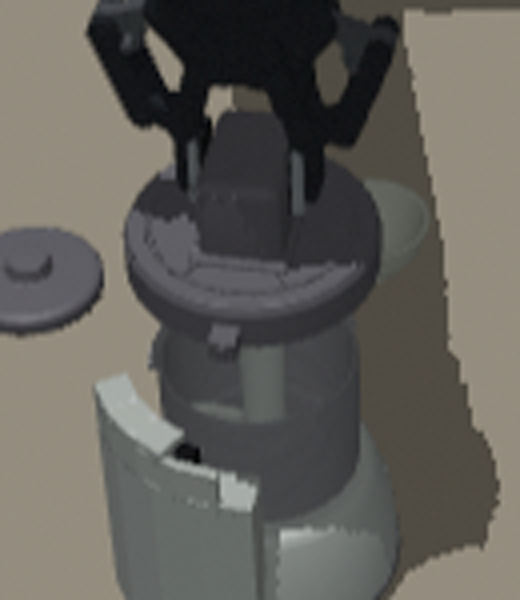

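```bash
python3 - <<'E'
from h import *
i=cv2.imread("pics/s5.png"); crop(i,245,275,70,60,10,"s5d.png")
E
```

```text
(no output)
```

View pics/s5d.png

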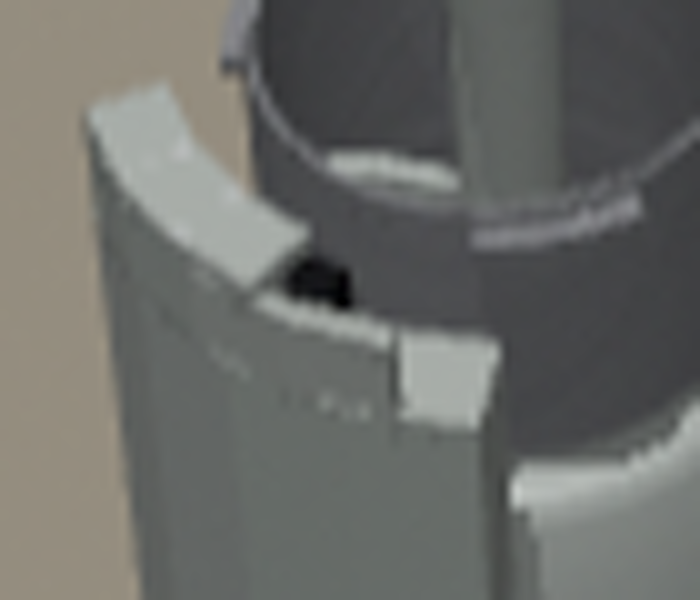

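```bash
python3 - <<'E'
from h import *
S=cp("scene");f=np.load("W6.npz");W=(f["K"],f["c"],f["R"])
ax=np.array([.6404,-.0095]);q=lambda x,y:(225+(x+.5)/5-.5,190+(y+.5)/5-.5)
s=lambda x,y:(245+(x+.5)/10-.5,275+(y+.5)/10-.5)
def pr(n,X): d=X[:2]-ax; print(n,X.round(4),np.linalg.norm(d).round(4),np.degrees(np.arctan2(d[1],d[0])).round(1))
for n,a,b in [("wall end top",(466,600),(395,335)),("shoe top in",(390,480),(345,262)),("floor end out",(548,555),(485,428)),("floor end in",(548,465),(498,345)),("roof in",(340,535),(310,238)),("roof out",(303,608),(248,288))]:
    X,e=tri(W,q(*a),S,s(*b)); pr(n+" %.4f"%e,X)
for z in(.144,.15): pr("shoe scene",onz(S,s(350,290),z))
E
```

```text
wall end top 0.0003 [ 0.7141 -0.0336  0.1503] 0.0775 -18.1
shoe top in 0.0021 [ 0.6899 -0.0409  0.1448] 0.0587 -32.4
floor end out 0.0019 [ 0.7211 -0.0189  0.1304] 0.0813 -6.6
floor end in 0.0003 [ 0.7023 -0.0141  0.132 ] 0.0621 -4.2
roof in 0.0013 [ 0.6923 -0.0487  0.1553] 0.0651 -37.0
roof out 0.0003 [ 0.7038 -0.0602  0.1552] 0.0812 -38.7
shoe scene [ 0.6962 -0.0414  0.144 ] 0.0642 -29.7
shoe scene [ 0.7017 -0.0413  0.15  ] 0.069 -27.4
```

Emit:
{"name": "move_arm", "arguments": {"commands": [{"claw": -1, "travel": [0, 0, 1], "turn": 0}, {"claw": -1, "travel": [0, 0, 1.2], "turn": 0}, {"claw": -1, "travel": [0, 0, 1.2], "turn": 0}, {"claw": -1, "travel": [0, 0, 1.0], "turn": 0}, {"claw": -1, "travel": [0, 0, 0], "turn": 0}]}}

```text
time: 13.73
ee_pos: [0.6402, -0.0091, 0.3794]
tcp_rot: [-180.0, -0.2, 165.1]
wrist_force: [-0.7, -0.4, -2.1]
opening: 0.0393
```

Emit:
{"name": "move_arm", "arguments": {"commands": [{"claw": -1, "travel": [0, 0, 0.7], "turn": 0}, {"claw": -1, "travel": [0, 0, 0.7], "turn": 0}, {"claw": -1, "travel": [0, 0, 0.5], "turn": 0}, {"claw": -1, "travel": [0, 0, 0], "turn": 0}]}}

```text
time: 14.07
ee_pos: [0.6405, -0.0098, 0.3614]
tcp_rot: [-180.0, -0.1, 165.0]
wrist_force: [-0.5, 1.0, -2.3]
opening: 0.0387
```

Emit:
{"name": "move_arm", "arguments": {"commands": [{"claw": -1, "travel": [0, 0, 0.4], "turn": 0}, {"claw": -1, "travel": [0, 0, 0.4], "turn": 0}, {"claw": -1, "travel": [0, 0, 0.3], "turn": 0}, {"claw": -1, "travel": [0, 0, 0], "turn": 0}]}}

```text
time: 14.4
ee_pos: [0.6405, -0.0098, 0.3508]
tcp_rot: [-180.0, -0.1, 165.0]
wrist_force: [-0.3, -1.4, -1.3]
opening: 0.039
```

Emit:
{"name": "move_arm", "arguments": {"commands": [{"claw": -1, "travel": [0, 0, 0.3], "turn": 0}, {"claw": -1, "travel": [0, 0, 0.3], "turn": 0}, {"claw": -1, "travel": [0, 0, 0], "turn": 0}]}}

```text
time: 14.65
ee_pos: [0.6405, -0.0098, 0.3449]
tcp_rot: [-180.0, -0.0, 165.0]
wrist_force: [0.4, 1.5, -2.3]
opening: 0.0391
```

Emit:
{"name": "move_arm", "arguments": {"commands": [{"claw": -1, "travel": [0, 0, 0.2], "turn": 0}, {"claw": -1, "travel": [0, 0, 0.1], "turn": 0}, {"claw": -1, "travel": [0, 0, 0], "turn": 0}, {"claw": -1, "travel": [0, 0, 0], "turn": 0}]}}

```text
time: 14.98
ee_pos: [0.6405, -0.0098, 0.3433]
tcp_rot: [180.0, 0.1, 165.0]
wrist_force: [-2.4, -0.8, 4.4]
opening: 0.0387
```

```bash
python3 - <<'E'
from h import *
o=status.get_obs(); print(o["ee_pos"],o["tcp_rot"],o["wrist_force"],o["torque"])
i=viewer.camera("scene"); cv2.imwrite("pics/s11.png",i); crop(i,230,190,130,150,4,"s11c.png")
E
```

```text
[ 0.64046009 -0.00979156  0.34333771] [1.79985873e+02 5.07103304e-02 1.65006449e+02] [-2.36063656 -0.75779411  4.44564868] [0.0517059  0.31155973 0.06625544]
```

View pics/s11c.png

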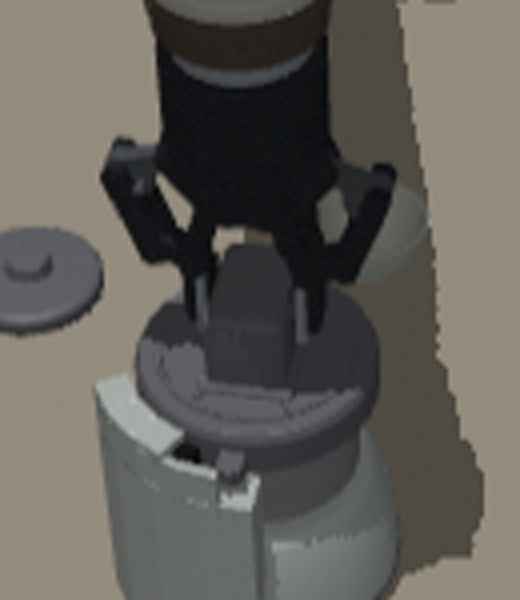

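Emit:
{"name": "move_arm", "arguments": {"commands": [{"claw": -1, "travel": [0, 0, 0.05], "turn": 0}, {"claw": -1, "travel": [0, 0, 0], "turn": 2}, {"claw": -1, "travel": [0, 0, 0], "turn": 2}, {"claw": -1, "travel": [0, 0, 0], "turn": 2}, {"claw": -1, "travel": [0, 0, 0], "turn": 0}]}}

```text
time: 15.45
ee_pos: [0.6407, -0.0098, 0.3433]
tcp_rot: [179.9, 0.1, 158.9]
wrist_force: [-1.0, 0.5, 7.7]
opening: 0.039
```

```bash
cat > st.py <<'E'
from h import *
o=status.get_obs(); print(o["time"],o["ee_pos"].round(4),o["tcp_rot"].round(2),o["wrist_force"].round(2),o["torque"].round(3),o["joint_efforts"][5].round(3))
E
python3 st.py
```

```text
15.45 [ 0.6407 -0.0098  0.3433] [1.7995e+02 1.2000e-01 1.5888e+02] [-0.98  0.51  7.71] [ 0.176  0.076 -0.186] 0.368
```

Emit:
{"name": "move_arm", "arguments": {"commands": [{"claw": -1, "travel": [0, 0, 0], "turn": 1.5}, {"claw": -1, "travel": [0, 0, 0], "turn": 0}]}}

```text
time: 15.62
ee_pos: [0.6407, -0.0098, 0.3433]
tcp_rot: [179.9, 0.1, 157.4]
wrist_force: [-0.4, 0.3, 6.0]
opening: 0.039
```

```bash
python3 st.py
```

```text
15.6167 [ 0.6407 -0.0098  0.3433] [1.7994e+02 1.2000e-01 1.5742e+02] [-0.4   0.33  6.04] [ 0.126  0.006 -0.188] 0.19
```

Emit:
{"name": "move_arm", "arguments": {"commands": [{"claw": -1, "travel": [0, 0, 0], "turn": 1.5}, {"claw": -1, "travel": [0, 0, 0], "turn": 0}]}}

```text
time: 15.78
ee_pos: [0.6408, -0.0098, 0.3433]
tcp_rot: [179.9, 0.1, 155.9]
wrist_force: [-0.3, 0.4, 7.8]
opening: 0.039
```

```bash
python3 st.py
```

```text
15.7833 [ 0.6408 -0.0098  0.3433] [1.7994e+02 1.3000e-01 1.5592e+02] [-0.34  0.45  7.81] [ 0.087 -0.02  -0.191] 0.193
```

Emit:
{"name": "move_arm", "arguments": {"commands": [{"claw": -1, "travel": [0, 0, 0], "turn": 1.5}, {"claw": -1, "travel": [0, 0, 0], "turn": 0}]}}

```text
time: 15.95
ee_pos: [0.6409, -0.0096, 0.3433]
tcp_rot: [179.9, 0.1, 154.4]
wrist_force: [1.1, 0.8, 5.2]
opening: 0.039
```

```bash
python3 st.py
```

```text
15.95 [ 0.6409 -0.0096  0.3433] [1.7991e+02 1.3000e-01 1.5444e+02] [1.15 0.78 5.22] [ 0.272 -0.208  0.02 ] 0.342
```

Emit:
{"name": "move_arm", "arguments": {"commands": [{"claw": -1, "travel": [0, 0, 0], "turn": 1.5}, {"claw": -1, "travel": [0, 0, 0], "turn": 0}]}}

```text
time: 16.12
ee_pos: [0.6409, -0.0095, 0.3433]
tcp_rot: [179.9, 0.1, 153.0]
wrist_force: [0.6, 1.4, 5.3]
opening: 0.039
```

```bash
python3 st.py
```

```text
16.1167 [ 0.6409 -0.0095  0.3433] [1.7990e+02 1.3000e-01 1.5295e+02] [0.65 1.45 5.34] [ 0.31  -0.173 -0.043] 0.356
```

Emit:
{"name": "move_arm", "arguments": {"commands": [{"claw": -1, "travel": [0, 0, 0], "turn": 1.5}, {"claw": -1, "travel": [0, 0, 0], "turn": 1.5}, {"claw": -1, "travel": [0, 0, 0], "turn": 1.5}, {"claw": -1, "travel": [0, 0, 0], "turn": 1.5}, {"claw": -1, "travel": [0, 0, 0], "turn": 0}]}}

```text
time: 16.53
ee_pos: [0.641, -0.0094, 0.3433]
tcp_rot: [179.9, 0.1, 147.0]
wrist_force: [1.3, 2.5, 6.2]
opening: 0.0389
```

```bash
python3 st.py
```

```text
16.5333 [ 0.641  -0.0094  0.3433] [1.7987e+02 1.4000e-01 1.4696e+02] [1.33 2.46 6.22] [ 0.378 -0.323  0.12 ] 0.488
```

Emit:
{"name": "move_arm", "arguments": {"commands": [{"claw": -1, "travel": [0, 0, 0], "turn": 1.5}, {"claw": -1, "travel": [0, 0, 0], "turn": 1.5}, {"claw": -1, "travel": [0, 0, 0], "turn": 1.5}, {"claw": -1, "travel": [0, 0, 0], "turn": 1.5}, {"claw": -1, "travel": [0, 0, 0], "turn": 0}]}}

```text
time: 16.95
ee_pos: [0.6411, -0.0094, 0.3433]
tcp_rot: [179.9, 0.1, 141.0]
wrist_force: [1.7, 3.1, 6.0]
opening: 0.0391
```

```bash
python3 st.py; python3 - <<'E'
from h import *
o=status.get_obs();p=o["ee_pos"]
i=viewer.camera("scene"); cv2.imwrite("pics/s12.png",i); crop(i,230,190,130,150,4,"s12c.png")
S=cp("scene")
for y in(o["tcp_rot"][2]-180,): 
  for r in (.06,.074): print(proj(S,[p[0]+r*np.cos(np.radians(y)),p[1]+r*np.sin(np.radians(y)),.149]))
W=cp("wrist");i=viewer.camera("wrist"); cv2.imwrite("pics/w12.png",i)
E
```

```text
16.95 [ 0.6411 -0.0094  0.3433] [1.7986e+02 1.3000e-01 1.4096e+02] [1.75 3.11 6.  ] [ 0.395 -0.374  0.142] 0.526
[276.09043411 298.68813346]
[271.62652447 303.30789441]
```

View pics/s12c.png

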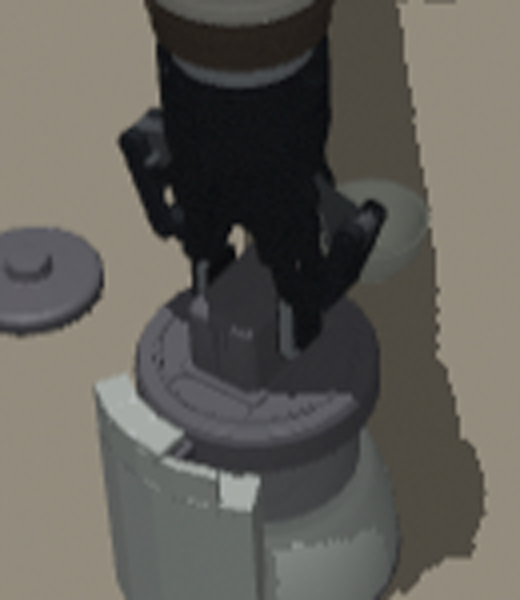

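View pics/w12.png

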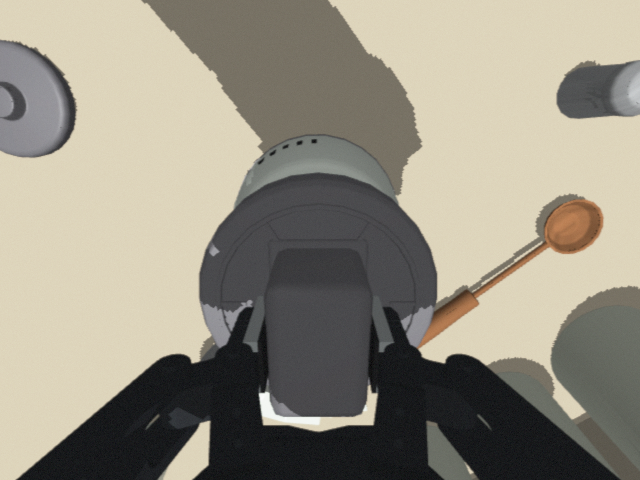

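Emit:
{"name": "move_arm", "arguments": {"commands": [{"claw": -1, "travel": [0, 0, 0], "turn": 1.5}, {"claw": -1, "travel": [0, 0, 0], "turn": 1.3}, {"claw": -1, "travel": [0, 0, 0], "turn": 0}, {"claw": -1, "travel": [0, 0, 0], "turn": 0}, {"claw": -1, "travel": [0, 0, 0], "turn": 0}]}}

```text
time: 17.47
ee_pos: [0.6411, -0.0094, 0.3433]
tcp_rot: [179.8, 0.1, 138.2]
wrist_force: [3.4, 2.4, 6.3]
opening: 0.0391
```

Emit:
{"name": "move_arm", "arguments": {"commands": [{"claw": -1, "travel": [0, 0, 0], "turn": 0}, {"claw": -1, "travel": [0, 0, 0], "turn": 0}, {"claw": -1, "travel": [0, 0, 0], "turn": 0}, {"claw": -1, "travel": [0, 0, 0], "turn": 0}, {"claw": -1, "travel": [0, 0, 0], "turn": 0}]}}

```text
time: 17.88
ee_pos: [0.6411, -0.0094, 0.3433]
tcp_rot: [179.8, 0.1, 138.2]
wrist_force: [2.2, 2.7, 6.0]
opening: 0.0391
```

```bash
python3 st.py; python3 - <<'E'
from h import *
o=status.get_obs(); print(o["qd"].round(3))
cv2.imwrite("pics/t13.png",viewer.camera("top"));cv2.imwrite("pics/s13.png",viewer.camera("scene"))
E
```

```text
17.8833 [ 0.6411 -0.0094  0.3433] [1.7984e+02 1.3000e-01 1.3824e+02] [2.24 2.72 5.99] [ 0.334 -0.518  0.227] 0.162
[ 0.016  0.028 -0.001 -0.013  0.026 -0.057]
```

View pics/s13.png

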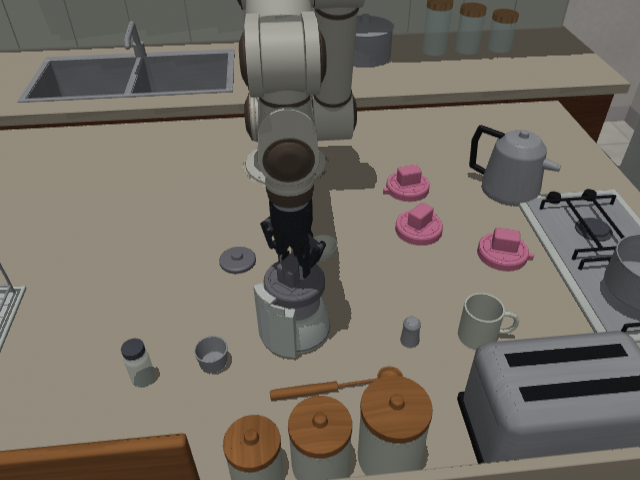

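```bash
python3 -c "
from workcell import bot
print(bot.job_done())"
```

```text
the job is handed in; nothing more can be done
None
```

I put the chopper back together and handed the job in at about 18 s of the 69 s. The gripper is still holding the lid at the pulse position with an 80 N squeeze.

- **Paddle:** I slid it down the spindle to seated height and let go. The picture afterwards showed it on the axis, with the hub top within about 2 px of where it should be. The wrist camera put it about 1.5 mm off, which is within its play.
- **Lid:** I used the grey lid with the tongue and left the pink look-alikes alone. I lowered it with the tongue about 5° counter-clockwise of the mouth. It touched down at the expected seated height, and the scene picture showed the tongue in the open channel.
- **Pulse:** The torque stepped up between 155.9° and 154.4° of tool yaw, which I took as first touch (about 155°, against 154.4° predicted from the pictures). I stopped at 138.2°, about 0.29 rad past it, and the bump and the click were never reached. The lid had not slipped in the jaws when I looked about 3° before the stop. The last readings showed the arm still and the opening steady at 39 mm.
- **Bystanders:** They look unmoved in the last scene picture; I did not measure them.

**Weakest figures:** The switch angle comes from tool yaw and the torque step, because the joint cannot be read directly, so it could be off by about 0.02 rad. The chopper's +x direction came from the shoe face seen in pictures, good to about 1.5°. The wrist torque about the vertical drifted by about 0.2 Nm before first touch, so I relied on its step and not its value.

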